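Tuck the drill-bit box flap under its lip

ROBOT

A 6-joint arm with a two-finger parallel gripper is mounted at the origin on the work surface. World frame = base frame: x ahead of the robot, y to its left, z up, the work surface at z = 0. Lengths are in m, angles in degrees, forces in N, time in s.
With the tool pointing down it reaches from about 0.375 to 0.9 m from the base axis. Payload 3.1 kg.
Tool frame: the origin (TCP) lies at the very end of the fingers, on their centre line; the grasp point (between the pads) lies 19 mm behind it; z points along the fingers, y is the line along which they close (so a half turn about z gives the same grasp; the last joint's range is limited). The gripper opens to 87 mm and grips with 3 to 60 N. Pads are 19 mm wide; open, the fingers measure 117 mm over their backs; the gripper's body (75 mm by 190 mm) begins 51 mm behind the grasp point.
Start: joints at [62.023, 30.224, 82.088, -0, 67.689, -10.227], TCP at [0.191, 0.595, 0.223] pointing down, gripper open.
Joint ranges: [-176.69, 176.69], [-43.24, 126.21], [12.49, 139.97], [-82, 262], [0, 151.66], [-163.58, 163.58]. Speed limits (degrees/s): [159.86, 159.86, 180, 180, 180, 180].

INTERFACE

Orientations are given as a 3x3 rotation matrix whose columns are the frame's x, y, z axes.
In Python, from rig import * gives the robot as it stands.
- The arm moves only by the tool jog_arm, never from a script. Its arguments are lists of equal length, an entry for each row: "delta_pos": the shift along the world's x, y, z in cm, a list of three; "turn": the turn about the world's z in degrees; "grip": the closure, from 0 (fully open) to 1 (shut). In form: {"delta_pos": [[x, y, z], ...], "turn": [turn, ...], "grip": [grip, ...]}. A call has 1 to 12 rows; each row is the pose to reach, as a shift and turn from the pose commanded when the call began; what a row does not reach only later rows make up. A row lasts 1/8 s, in which the tool goes at most 62.5 mm and 10.7 degrees, less where a joint would pass 70% of its speed; a pose out of reach is approached as far as the arm can. A call with a gripper value outside its range is refused whole. The fingers move at their own pace and stop on an object; the grip force is fixed at half the most. Time passes only in rows, so rows that repeat a pose let the fingers close. It gives the time, the measured TCP pose, the force, the opening and the grip force at its end, in the units of the state.
- read_state(): the state, without advancing time (a new reading comes with each control period).
- capture(name): name is "scene" or "top" or "wrist"; returns a dict with "color" (480x640x3 uint8, blue, green, red), "fovy" (degrees; the focal length in pixels is half the picture's height over the tangent of half this angle, whatever the lens; pixels are square), "cx", "cy" (the principal point, pixels), "k1" (the pictures are not rectified: a ray, as slopes to the right and down, at radius r is drawn at 1 + k1 r^2 times it, then the intrinsics apply), "camera_from_world" (4x4, takes a point from world to camera coordinates). Camera axes: x right, y up, looking along -z (the intrinsics and any distortion apply to the point x, -y, -z); pixel columns grow to the right and rows downward; lengths in m; the calibration is good to about 2 mm. A picture is of the moment at which its call begins. There is no depth.
- hand_in(): hands the job in; it is judged then, once.
The state is a dict: "time_s": time; "joint_positions": joint angles; "qvel": joint speeds; "tau": joint torques, N m; "position": TCP position; "tcp_rot": TCP orientation; "force": force on the tool from outside, world axes, zero at the start; "moment": the same for the moment, N m; "opening": opening from 0.0 (shut) to 1.0 (fully open); "grasp_force": force on a finger pad.
Only numpy, scipy, OpenCV 4.12 (cv2) and the standard library are available. Lean on these libraries where they do the work, as an engineer would, in place of code of your own. Each camera call takes 0.05 s, during which the arm holds its last target. There are 200 camera calls.

TASK

Close the drill-bit box on the bench: with the fingertips, gently push the spring-loaded flap over and down flat on the box, and then, keeping it pressed flat, push its ridge towards the lip until the tongue is fully home beneath the lip and the flap stays shut when you let go. Only push and press: do not pinch the flap, and do not move the jar, screwdriver, offcut or tape measure.

Things in the scene. Friction and masses are not known exactly. Their poses are not given: they have to be found in the camera images.
- bit_box: Wooden drill-bit box screwed to the bench (immovable), 176 mm long (x) x 110 mm wide (y), side walls 45 mm tall. Origin at the centre of its underside. Its +x axis points from the hinge end to the end with the lip.
- hinge_mid (a point): Middle of the flap's hinge line, on the box: 60 mm from the box's origin towards -x of the box, 50 mm above the bench. The hinge line runs along the box's y.
- lip_edge (a point): Middle of the lower front edge of the retaining lip: a steel strip 70 mm wide (box y), 4 mm thick, at the +x end of the box, fixed to a riser behind it. It overhangs 19 mm towards the hinge. Its underside is 57.5 mm and its top 61.5 mm above the bench. This edge is 126 mm from the hinge line.
- leaf (a joint): Angle of the plywood flap about the hinge, rad: 0 = folded down flat on the box, 1.57 = upright, more = leaning back away from the lip (stop at 2.0; the other stop is 0). A spring drives it back up whenever it is let go untucked; with the hinge friction it comes to rest somewhere between about 0.9 and 1.85, and it stands so at the start; holding it flat takes about 2 to 3 N at mid-length. Tucked, it rests against the lip's underside at about 0.04.
- flap (a joint): Slide of the flap along its own length on its slotted hinge, m: 0 = drawn right back to the hinge, 0.024 = stop, fully out (towards the lip when flat). It stays where it is left, by friction of about 2 N. Flat at 0 the tongue ends 8 mm short of the lip; at 0.024 it lies 16 mm beneath it. If slid out too far before it is flat it lands on top of the lip instead.
- ridge_foot (a point): On the flap: foot of the middle of the pushing ridge, on the side facing the hinge, on the flap's outer face (the upper face when flat). The ridge runs the full 90 mm width, stands 8 mm proud, has an upright face towards the hinge and a slope towards the tongue. It lies 80 mm from the hinge line plus the slide value.
- tongue_edge (a point): On the flap: middle of the free edge of its tongue, half-way through its thickness, 118 mm from the hinge line plus the slide value. The flap is 90 mm wide and 5 mm thick; its last 22 mm is a tongue 54 mm wide and 3 mm thick. Flat, its outer face is 51.5 mm above the bench.
- flap_face: Outer skin of the flap (upper face when flat), the side to push on. Origin at the middle of the hinge end; x runs towards the tongue, z out of the outer face.
- flap_back: Inner skin of the flap (the underside when flat, facing the box). Same origin and axes as the outer skin.
- jar_c (a point): Bystander: closed glass jar with steel cap, diameter 60 mm, 80 mm tall, standing; point at its centre, 40 mm up
- driver_grip (a point): Bystander: screwdriver lying on the bench; point on its handle
- offcut_c (a point): Bystander: pale wooden offcut 100 x 45 x 32 mm lying on the bench; point at its centre
- tape_c (a point): Bystander: tape measure standing on edge, 32 x 60 mm and 58 mm tall; point at its centre, 29 mm up
Things that resemble listed ones, but are neither listed nor needed, are in the scene too. There is more than one size of the bit_box; the job needs the smallest.

How it is judged:
By the outcome, as a careful person would: the job done as asked, in the order asked, and still so for the second after the job is handed in, with the robot touching nothing.
It also fails if it takes over 48 s, if anything falls off the work surface, if the arm or the gripper's body presses on something with over 40 N, if the wrist force passes 120 N, or if a joint passes its speed limit or range.

## Working session

There is one attempt and no reset: what is moved stays moved. The work goes in short steps, Python scripts to look and compute and a tool call to move; the robot and the scene stay as the last step left them, time stands still between calls to the robot, and variables do not carry over. Pictures are saved under pics/ and viewed, at most 13 in all, crops included, and the job is handed in when it is done.

Besides the shell and the picture viewer there is one more tool, called by a JSON object that holds its "name" and its "arguments". jog_arm: Moves the arm, as the interface text tells. Its arguments: {"type":"object","properties":{"delta_pos":{"type":"array"},"turn":{"type":"array"},"grip":{"type":"array"}},"required":["delta_pos","turn","grip"]}

```bash
mkdir -p pics
cat > h.py <<'E'
from rig import *
import numpy as np, cv2
def cam(name,save=None):
    c=capture(name)
    if save: cv2.imwrite('pics/'+save,c['color'])
    return c
def K(c):
    f=240/np.tan(np.radians(c['fovy'])/2)
    return np.array([[f,0,c['cx']],[0,f,c['cy']],[0,0,1]]),np.array([c['k1'],0,0,0,0.])
def proj(c,P):
    M=np.diag([1,-1,-1,1])@np.array(c['camera_from_world'])
    k,d=K(c)
    return cv2.projectPoints(np.atleast_2d(P).astype(float),cv2.Rodrigues(M[:3,:3])[0],M[:3,3],k,d)[0][:,0]
def atz(c,uv,z):
    M=np.diag([1,-1,-1,1])@np.array(c['camera_from_world'])
    k,d=K(c)
    n=cv2.undistortPoints(np.array(uv,float).reshape(-1,1,2),k,d)[:,0]
    r=np.c_[n,np.ones(len(n))]@M[:3,:3]; o=-M[:3,:3].T@M[:3,3]
    return o+r*((np.atleast_1d(z)-o[2])/r[:,2])[:,None]
E
python3 - <<'E'
from h import *
for n in("scene","top"):
    c=cam(n,n+'0.png'); M=np.array(c['camera_from_world']); print(n,c['fovy'],c['k1'],-M[:3,:3].T@M[:3,3])
s=read_state();print(s['position'],s['tcp_rot'],s['time_s'],s['opening'])
E
```

```text
scene 51.93167345767695 -0.10309616108609973 [ 1.07884727 -0.33411933  0.98987766]
top 45.779911851322446 -0.09751988196073287 [0.50249691 0.08761495 1.1479981 ]
[0.19017665 0.59465918 0.22168501] [[-9.52396047e-01  3.04862107e-01 -9.30200772e-04]
 [ 3.04863323e-01  9.52394503e-01 -1.75066276e-03]
 [ 3.52207364e-04 -1.95090839e-03 -9.99998035e-01]] 0.1 1.00207539765253
```

View pics/scene0.png

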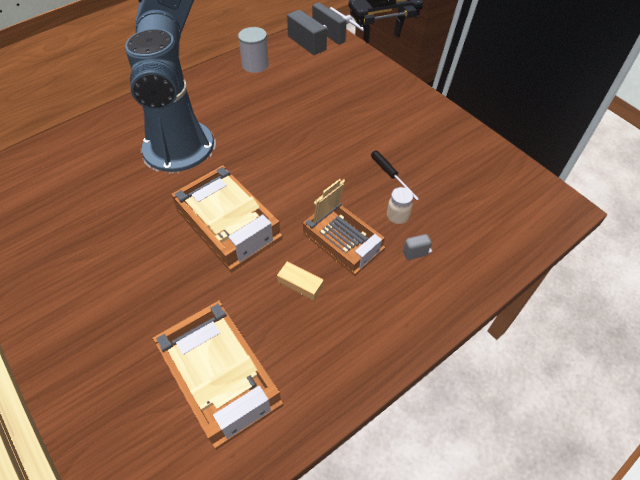

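View pics/top0.png

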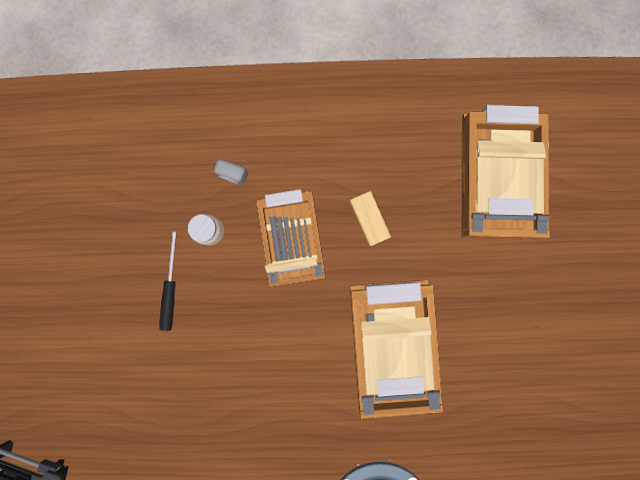

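The small box is at about (290,238) in the top view, flap upright near its lower end at about (292,265) and lip at (283,198). The jar is at (205,229), tape at (230,171), offcut at (370,218) and driver at (168,290). I'll zoom in on it.

Run:
```python
import cv2,numpy as np
t=cv2.imread('pics/top0.png')[180:295,240:340]; s=cv2.imread('pics/scene0.png')[170:285,295:395]
cv2.imwrite('pics/z.png',np.hstack([cv2.resize(x,(400,460),interpolation=cv2.INTER_CUBIC) for x in(t,s)]))
```

```text
(no output)
```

View pics/z.png

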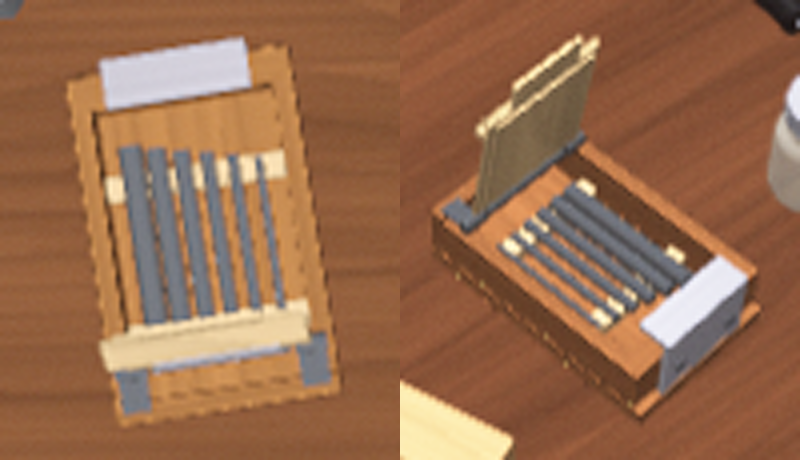

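Left panel: lip corners are at (100,62),(244,38),(250,85),(106,108), and wall corners at (68,83),(290,45),(340,390),(122,425). Right panel: flap upright, with tongue top at about (512,88)-(582,38). Next I fit the box pose and overlay flap candidates.

```bash
cat > fit.py <<'E'
from h import *
from scipy.optimize import least_squares
t=cam('top');s=cam('scene')
def W(p,B):
    B=np.atleast_2d(B); c,q=np.cos(p[2]),np.sin(p[2])
    return np.c_[p[0]+c*B[:,0]-q*B[:,1],p[1]+q*B[:,0]+c*B[:,1],B[:,2]]
def flapP(th,sl,pts): # pts: (along, y, normal offset from outer face) -> box coords; outer face .0015 above hinge line when flat
    pts=np.atleast_2d(pts); a=pts[:,0]+sl; n=pts[:,2]+.0015
    return np.c_[-.06+a*np.cos(th)-n*np.sin(th),pts[:,1],.05+a*np.sin(th)+n*np.cos(th)]
if __name__=='__main__':
    tu=np.array([(100,62),(244,38),(250,85),(106,108)])/4+[240,180]
    su=np.array([(240+400,322),(715,255),(750,280),(668,345)])/4+[295-100,170]
    L=np.array([(.085,.035,.0615),(.085,-.035,.0615),(.066,-.035,.0615),(.066,.035,.0615)])
    wu=np.array([(68,83),(290,45),(340,390),(122,425)])/4+[240,180]
    Wl=np.array([(.088,.055,.045),(.088,-.055,.045),(-.088,-.055,.045),(-.088,.055,.045)])
    f=lambda p:np.r_[(proj(t,W(p,L))-tu).ravel(),(proj(t,W(p,Wl))-wu).ravel()]
    r=least_squares(f,[.55,.15,.1],loss='soft_l1');p=r.x
    print(p,np.degrees(p[2]),np.round(f(p).reshape(-1,2),1).tolist())
    np.save('p.npy',p)
    tt=cv2.resize(t['color'],None,fx=6,fy=6,interpolation=cv2.INTER_CUBIC);ss=cv2.resize(s['color'],None,fx=6,fy=6,interpolation=cv2.INTER_CUBIC)
    for th,col in((1.5,(0,0,255)),(1.7,(0,255,0))):
        T=flapP(th,0,[(.096,.045,0),(.096,.027,0),(.118,.027,0),(.118,-.027,0),(.096,-.027,0),(.096,-.045,0),(0,-.045,0),(0,.045,0)])
        R=flapP(th,0,[(.08,.045,.008),(.08,-.045,.008)])
        for im,c in((tt,t),(ss,s)):
            for Q in(T,R,L): cv2.polylines(im,[np.int32(proj(c,W(p,Q))*6+3)],True,col,1)
    cv2.imwrite('pics/ov.png',np.hstack([tt[1110:1710,1500:1900],ss[1030:1630,1790:2190]]))
    st=read_state();print(st['position'])
    for n,uv in(('jar',(205,217)),('tape',(230,171)),('off',(370,218)),('drv',(168,300)),('drvtip',(175,235))):
        print(n,atz(t,[uv],.03 if n!='jar' else .08))
E
python3 fit.py
```

```text
[0.55555474 0.16284387 0.13158794] 7.539433632752815 [[0.4, 1.3], [0.2, 1.5], [0.3, -0.6], [0.4, -0.5], [-0.9, -2.8], [-1.0, -2.3], [0.8, 0.6], [-0.6, 0.8]]
[0.19032695 0.59487659 0.22194977]
jar [[0.59808232 0.32291344 0.08      ]]
tape [[0.69314442 0.28208522 0.03      ]]
off [[0.59101034 0.00665238 0.03      ]]
drv [[0.43932803 0.41173066 0.03      ]]
drvtip [[0.56838477 0.39523344 0.03      ]]
```

View pics/ov.png

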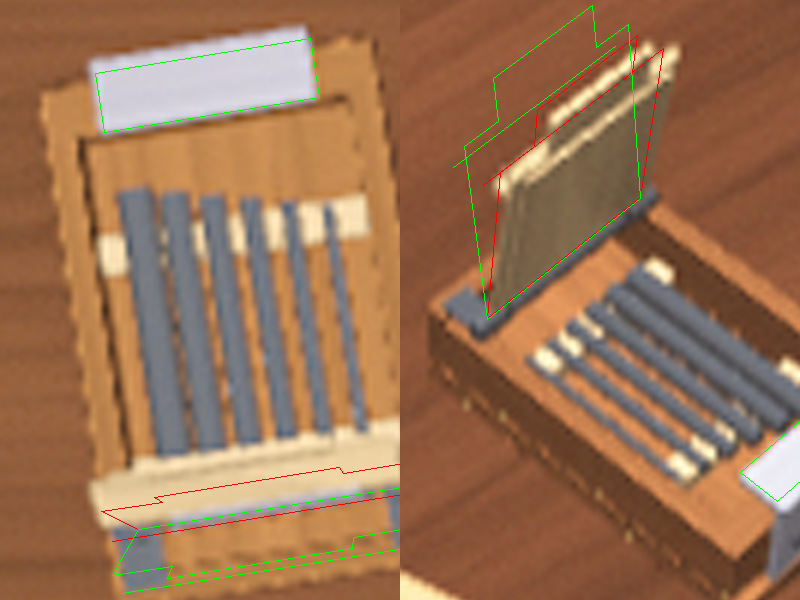

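The box fit is good, and the flap stands at about 1.42 rad with a small slide. I'll close the fingers, square them to the box, and go behind the flap, up high.

{"name": "jog_arm", "arguments": {"delta_pos": [[2,-3.4,0],[4.4,-7.4,0],[6.8,-11.6,0],[9.2,-15.8,0],[11.6,-20,0],[14,-24.2,0],[16.4,-28.4,0],[18.8,-32.4,0],[21.2,-36.4,0],[23.6,-40.4,0],[25.2,-43.4,0],[26,-44.6,0]], "turn": [2,5,8,11,14,17,20,22,24,25.2,25.2,25.2], "grip": [1,1,1,1,1,1,1,1,1,1,1,1]}}

```text
time_s: 1.7
position: [0.4513, 0.1479, 0.2225]
tcp_rot: [[-0.992, -0.127, 0.0], [-0.127, 0.992, 0.0], [-0.0, 0.0, -1.0]]
force: [-0.5, 0.5, -0.7]
opening: 0.009
grasp_force: 0.0
```

```bash
cat > st.py <<'E'
from fit import *
p=np.load('p.npy')
def boxtcp():
    s=read_state(); d=s['position']-np.r_[p[:2],0]; c,q=np.cos(p[2]),np.sin(p[2])
    return s,np.array([c*d[0]+q*d[1],-q*d[0]+c*d[1],d[2]])
E
python3 - <<'E'
from st import *
s,b=boxtcp();R=np.array(s['tcp_rot']);print(s['time_s'],s['position'],b*1e3,np.degrees(np.arctan2(R[1,0],R[0,0])),R[2],s['opening'],s['force'],s['joint_positions'])
# flap fit from scene pixels
u=(np.array([(549,120),(655,45),(500,183),(682,60)])+[1390,1030])/6-.5
g=lambda q:(proj_s(q)-u).ravel()
c=cam('scene')
proj_s=lambda q:proj(c,W(p,flapP(q[0],q[1],[(.118,.027,-.003),(.118,-.027,-.003),(.096,.045,-.005),(.096,-.045,-.005)])))
r=least_squares(g,[1.4,0.]);print(r.x,r.fun.round(1))
w=cam('wrist','w1.png')
E
```

```text
1.8 [0.45120565 0.14863842 0.22254267] [-105.31085524   -0.3911454   222.54267445] -172.67034965643978 [-4.03462214e-04  1.93957249e-04 -9.99999900e-01] 0.009216221168288387 [-0.02437831 -0.16100558 -0.15970605] [ 4.71273745e+00  1.87166469e+01  1.03024335e+02  1.42982912e-02
  5.82364339e+01 -9.26244396e+01]
[ 1.49600737 -0.00480188] [ 15.6 -11.9 -18.6  13.1  28.8 -19.8 -28.7  21.4]
```

View pics/w1.png

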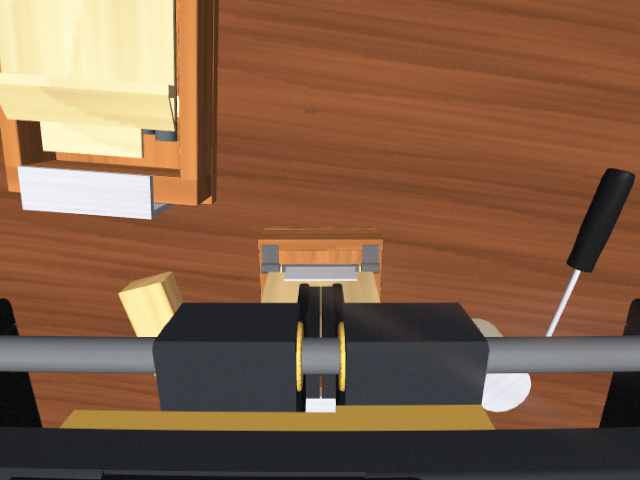

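The wrist view shows the fingers (320,300) centred behind the flap (320,285), with a hinge plate at (320,272). The jar is at (500,390), clear below. The fit had left and right swapped, so I'll redo it and compute the arc.

Run:
```python
from st import *
u=(np.array([(549,120),(655,45),(500,183),(682,60)])+[1390,1030])/6-.5
c=s
q=lambda q:proj(c,W(p,flapP(q[0],q[1],[(.118,-.027,-.003),(.118,.027,-.003),(.096,-.045,-.005),(.096,.045,-.005)])))
r=least_squares(lambda x:(q(x)-u).ravel(),[1.4,0.]);print(r.x,r.fun.round(1))
st,b=boxtcp()
a=.058;base=W(p,[(-.105,0,.223)])[0]
for th in [1.4,1.25,1.1,.95,.8,.65,.5,.4,.3,.2,.1,0]:
    x=-.06+a*np.cos(th)-.0015*np.sin(th)-.0095; z=.05+a*np.sin(th)+.0015*np.cos(th)
    print(th,((W(p,[(x,0,z)])[0]-base)*100).round(2))
print(W(p,[(.01,0,0)])-W(p,[(0,0,0)]))
```

```text
[ 1.47696291e+00 -2.86982889e-04] [-0.  -0.1 -1.1 -0.1  2.3  0.2 -0.8 -0.1]
1.4 [  4.35   0.58 -11.56]
1.25 [  5.19   0.69 -11.75]
1.1 [  5.99   0.79 -12.06]
0.95 [  6.74   0.89 -12.49]
0.8 [  7.42   0.98 -13.03]
0.65 [  8.01   1.06 -13.67]
0.5 [  8.49   1.12 -14.39]
0.4 [  8.76   1.16 -14.9 ]
0.3 [  8.97   1.19 -15.44]
0.2 [  9.13   1.21 -16.  ]
0.1 [  9.23   1.22 -16.57]
0 [  9.27   1.23 -17.15]
[[0.00991355 0.00131209 0.        ]]
```

{"name": "jog_arm", "arguments": {"delta_pos": [[0,0,-3],[0,0,-6],[0,0,-9],[0,0,-11],[0.8,0.1,-11.5],[1.8,0.25,-11.5],[2.8,0.4,-11.5],[3.5,0.45,-11.5],[4.0,0.5,-11.5],[4.4,0.6,-11.55],[4.8,0.65,-11.65],[5.2,0.7,-11.75]], "turn": [0,0,0,0,0,0,0,0,0,0,0,0], "grip": [1,1,1,1,1,1,1,1,1,1,1,1]}}

```text
time_s: 3.5
position: [0.5024, 0.1562, 0.1049]
tcp_rot: [[-0.992, -0.13, -0.001], [-0.13, 0.992, -0.0], [0.001, 0.0, -1.0]]
force: [-0.8, -0.7, 0.5]
opening: 0.001
grasp_force: 0.6
```

Run:
```python
from st import *
st,b=boxtcp();print(st['time_s'],b*1e3,st['force'])
big=lambda c,x,y:cv2.resize(c['color'][y:y+100,x:x+66],(400,600),interpolation=cv2.INTER_CUBIC)
cv2.imwrite('pics/a1.png',np.hstack([big(t,257,190),cv2.resize(s['color'][170:270,295:361],(400,600),interpolation=cv2.INTER_CUBIC)]))
```

```text
3.6 [-53.22461709   0.4044993  104.81923057] [0.19792248 0.36649032 0.12229486]
```

View pics/a1.png

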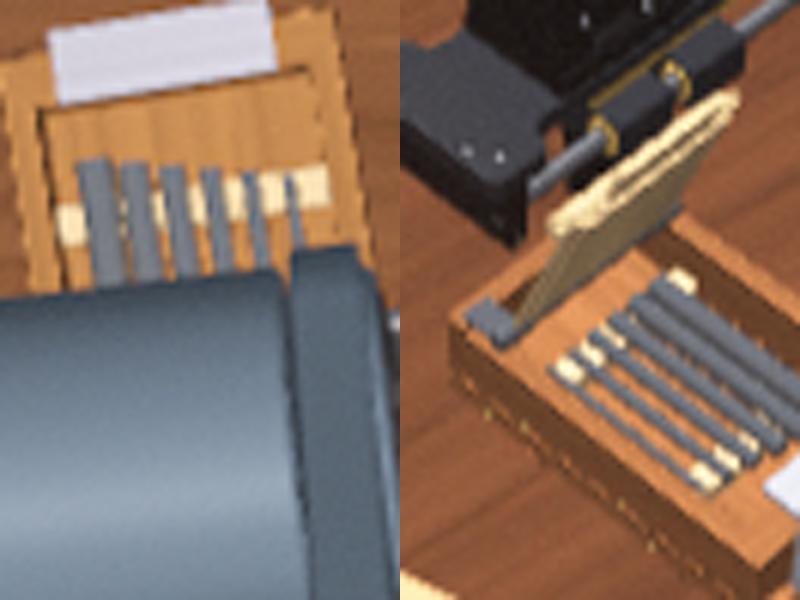

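The flap has tipped forward (right panel, tongue at (640,160)) and the hand is clear of it. I'll continue the arc.

{"name": "jog_arm", "arguments": {"delta_pos": [[0.4,0.05,-0.15],[0.8,0.1,-0.3],[1.2,0.15,-0.5],[1.55,0.2,-0.75],[1.9,0.25,-1.0],[2.2,0.3,-1.3],[2.5,0.35,-1.6],[2.8,0.35,-1.9],[3.05,0.4,-2.25],[3.3,0.4,-2.65],[3.55,0.45,-3.15],[3.75,0.5,-3.7]], "turn": [0,0,0,0,0,0,0,0,0,0,0,0], "grip": [1,1,1,1,1,1,1,1,1,1,1,1]}}

```text
time_s: 5.1
position: [0.5403, 0.1612, 0.0678]
tcp_rot: [[-0.992, -0.13, 0.0], [-0.13, 0.992, -0.0], [-0.0, -0.0, -1.0]]
force: [-1.8, -0.1, 1.6]
opening: 0.002
grasp_force: 1.1
```

Run:
```python
from st import *
st,b=boxtcp();print(st['time_s'],b*1e3,st['force'])
im=cv2.resize(s['color'][175:275,295:395],(800,800),interpolation=cv2.INTER_CUBIC)
cv2.imwrite('pics/a2.png',im[100:700])
```

```text
5.2 [-15.25379825   0.35605218  67.43525788] [ 0.48494244 -0.76385499  0.83688247]
```

View pics/a2.png

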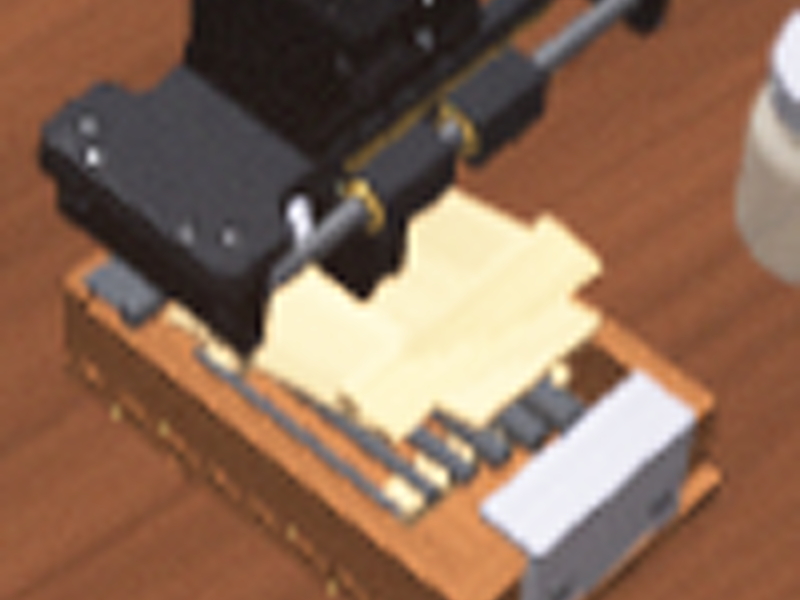

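The flap is at about 0.3 rad, tongue end at (480,425)-(605,320), short of the lip at (540,500)-(690,400). Before going flat I'll check the slide.

Run:
```python
from st import *
u=(np.array([(482,425),(606,320),(400,438),(604,268)])+[0,100])/8+[295,175]-.5
q=lambda q:proj(s,W(p,flapP(q[0],q[1],[(.118,-.027,-.001),(.118,.027,-.001),(.096,-.045,0),(.096,.045,0)])))
r=least_squares(lambda x:(q(x)-u).ravel(),[.3,0.]);print(r.x,r.fun.round(1))
```

```text
[0.26582807 0.00650782] [ 1.   0.7  1.   0.6 -1.2 -0.5 -0.8 -1.1]
```

Run:
```python
from st import *
u=(np.array([(482,425),(606,320),(400,438),(604,268)])+[0,100])/8+[295,175]-.5
for th in(.26,.285,.31):
  for sl in (0,.004,.008):
    print(th,sl,(proj(s,W(p,flapP(th,sl,[(.118,-.027,-.001),(.118,.027,-.001),(.096,-.045,0),(.096,.045,0)])))-u).round(1).tolist())
# direct check with lip: reproject lip front corners
im=cv2.resize(s['color'][175:275,295:395],(1000,1000),interpolation=cv2.INTER_CUBIC)
for sl,col in((0,(0,0,255)),(.006,(255,0,0))):
  T=flapP(.285,sl,[(.08,.045,0),(.096,.045,0),(.096,.027,0),(.118,.027,-.002),(.118,-.027,-.002),(.096,-.027,0),(.096,-.045,0),(.08,-.045,0)])
  for Q in (T,[(.066,-.035,.0615),(.066,.035,.0615)]): cv2.polylines(im,[np.int32((proj(s,W(p,np.array(Q)))+.5-[295,175])*10)],True,col,1)
cv2.imwrite('pics/a3.png',im[300:800,200:950])
```

```text
0.26 0 [[-1.1, -0.2], [-1.0, -0.3], [-3.2, -1.5], [-2.8, -1.9]]
0.26 0.004 [[0.2, 0.5], [0.3, 0.4], [-1.9, -0.8], [-1.5, -1.3]]
0.26 0.008 [[1.5, 1.2], [1.6, 1.1], [-0.7, -0.1], [-0.3, -0.6]]
0.285 0 [[-1.2, -1.1], [-1.2, -1.2], [-3.4, -2.3], [-2.9, -2.7]]
0.285 0.004 [[0.0, -0.4], [0.1, -0.6], [-2.1, -1.6], [-1.7, -2.1]]
0.285 0.008 [[1.3, 0.2], [1.4, 0.0], [-0.8, -0.9], [-0.4, -1.5]]
0.31 0 [[-1.4, -2.1], [-1.3, -2.2], [-3.5, -3.0], [-3.1, -3.5]]
0.31 0.004 [[-0.2, -1.4], [-0.1, -1.6], [-2.3, -2.4], [-1.8, -2.9]]
0.31 0.008 [[1.1, -0.8], [1.2, -1.0], [-1.0, -1.8], [-0.6, -2.3]]
```

View pics/a3.png

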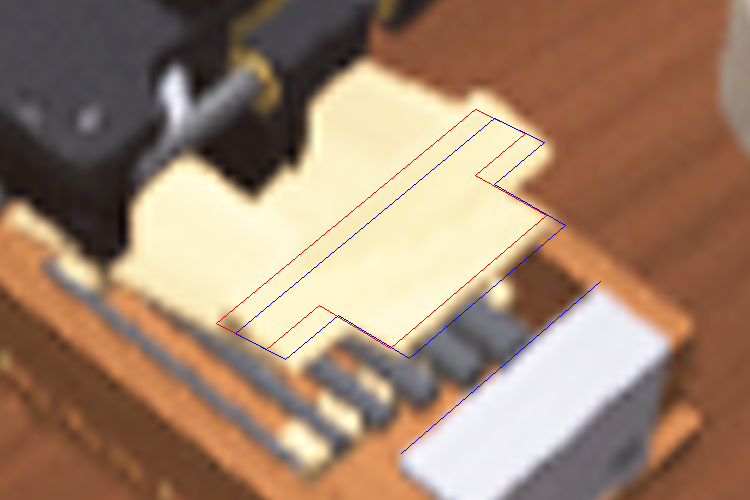

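The tongue lies between the two outlines, which means a slide of about 4 mm. It's still short of the lip line, but I'll ease back a little while pressing down so that friction draws it inwards.

{"name": "jog_arm", "arguments": {"delta_pos": [[-0.05,0,-0.2],[-0.1,0,-0.4],[-0.15,0,-0.6],[-0.2,0,-0.8],[-0.25,0,-1.0],[-0.3,0,-1.2],[-0.3,0,-1.35],[-0.3,0,-1.5],[-0.3,0,-1.6],[-0.3,0,-1.7],[-0.3,0,-1.7]], "turn": [0,0,0,0,0,0,0,0,0,0,0], "grip": [1,1,1,1,1,1,1,1,1,1,1]}}

```text
time_s: 6.78
position: [0.5373, 0.1612, 0.0515]
tcp_rot: [[-0.992, -0.13, 0.001], [-0.13, 0.992, -0.0], [-0.001, -0.0, -1.0]]
force: [1.7, -0.8, 6.6]
opening: 0.007
grasp_force: 3.2
```

Run:
```python
from st import *
st,b=boxtcp();print(st['time_s'],b*1e3,st['force'])
im=cv2.resize(s['color'][175:275,295:395],(1000,1000),interpolation=cv2.INTER_CUBIC)
cv2.imwrite('pics/a4.png',im[300:800,200:950])
```

```text
6.875 [-18.32786447   0.74538323  51.55660586] [ 1.18818753 -1.27089791  5.99142895]
```

View pics/a4.png

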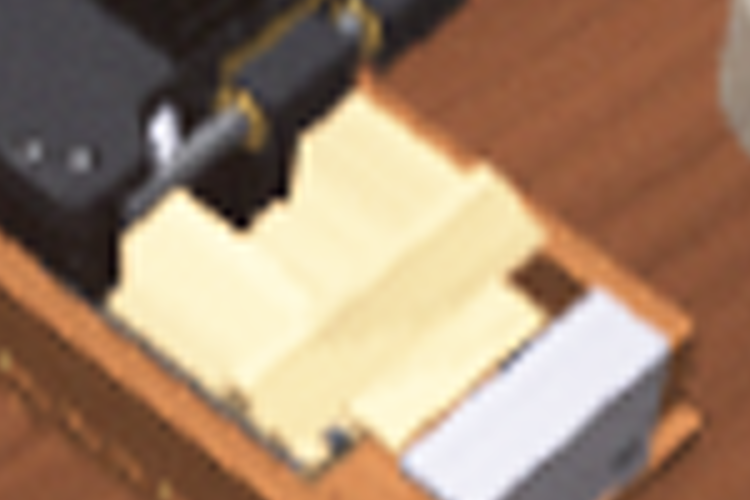

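The flap is flat (z 51.5 mm, 6 N), with its tongue just in front of the lip and a gap at (515,350). Now I slide towards the ridge while pressing.

{"name": "jog_arm", "arguments": {"delta_pos": [[0.3,0.04,0],[0.6,0.08,0],[0.9,0.12,0],[1.2,0.16,0],[1.5,0.2,0],[1.8,0.24,0],[2.1,0.28,0],[2.4,0.32,0],[2.7,0.36,0],[3.0,0.4,0],[3.2,0.42,0],[3.4,0.45,0]], "turn": [0,0,0,0,0,0,0,0,0,0,0,0], "grip": [1,1,1,1,1,1,1,1,1,1,1,1]}}

```text
time_s: 8.38
position: [0.564, 0.1651, 0.0506]
tcp_rot: [[-0.991, -0.13, -0.015], [-0.13, 0.991, -0.002], [0.015, 0.0, -1.0]]
force: [-6.6, -1.8, 10.0]
opening: 0.004
grasp_force: 5.3
```

Run:
```python
from st import *
st,b=boxtcp();print(st['time_s'],b*1e3,st['force'])
```

```text
8.475 [ 9.22682113  1.19495702 50.57042048] [-6.53474506 -2.2244757  10.27521849]
```

Run:
```python
from st import *
im=cv2.resize(s['color'][175:275,295:395],(1000,1000),interpolation=cv2.INTER_CUBIC)
cv2.imwrite('pics/a5.png',im[300:800,200:950])
```

```text
(no output)
```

View pics/a5.png

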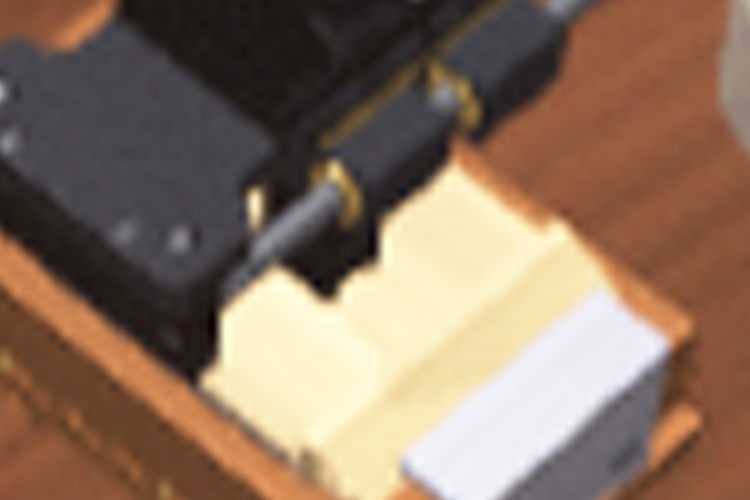

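The pressed fingertip dragged the flap along, so the tongue is already mostly under the lip, with the ridge foot at (335,450). I'll lighten the press, advance to the ridge and push it fully home.

{"name": "jog_arm", "arguments": {"delta_pos": [[0,0,0.05],[0.2,0.03,0.1],[0.4,0.05,0.1],[0.6,0.08,0.1],[0.8,0.1,0.1],[1.0,0.13,0.1],[1.2,0.16,0.1],[1.4,0.18,0.1]], "turn": [0,0,0,0,0,0,0,0], "grip": [1,1,1,1,1,1,1,1]}}

```text
time_s: 9.57
position: [0.5854, 0.1676, 0.0519]
tcp_rot: [[-0.992, -0.13, 0.0], [-0.13, 0.992, 0.0], [-0.0, -0.0, -1.0]]
force: [-0.9, -0.1, 0.3]
opening: 0.008
grasp_force: 0.4
```

Run:
```python
from st import *
st,b=boxtcp();print(st['time_s'],b*1e3,st['force'])
```

```text
9.675 [30.53844409  0.72569891 52.07009007] [ 0.65183167  0.45919883 -0.38862348]
```

{"name": "jog_arm", "arguments": {"delta_pos": [[0,0,-0.05],[0.1,0.01,-0.05],[0.2,0.03,-0.05],[0.3,0.04,-0.05],[0.4,0.05,-0.05],[0.5,0.07,-0.05],[0.6,0.08,-0.05],[0.7,0.09,-0.05],[0.7,0.09,-0.05]], "turn": [0,0,0,0,0,0,0,0,0], "grip": [1,1,1,1,1,1,1,1,1]}}

```text
time_s: 10.8
position: [0.5891, 0.1682, 0.0509]
tcp_rot: [[-0.991, -0.13, -0.007], [-0.13, 0.992, -0.001], [0.007, 0.0, -1.0]]
force: [-7.1, -1.1, 3.2]
opening: 0.004
grasp_force: 3.9
```

Run:
```python
from st import *
st,b=boxtcp();print(st['time_s'],b*1e3,st['force'])
```

```text
10.9 [33.88166102  0.88159099 50.94132443] [-6.60280496 -0.89276592  4.62043828]
```

{"name": "jog_arm", "arguments": {"delta_pos": [[0.2,0.03,0],[0.4,0.05,0],[0.4,0.05,0]], "turn": [0,0,0], "grip": [1,1,1]}}

```text
time_s: 11.28
position: [0.5892, 0.1683, 0.0502]
tcp_rot: [[-0.991, -0.13, -0.015], [-0.13, 0.991, -0.002], [0.015, 0.0, -1.0]]
force: [-11.3, -1.8, 5.8]
opening: 0.004
grasp_force: 6.9
```

Run:
```python
from st import *
st,b=boxtcp();print(st['time_s'],b*1e3,st['force'])
```

```text
11.375 [34.06087681  0.97648227 50.25197321] [-10.84351493  -1.54071352   7.23156515]
```

The ridge is against the stop: the force rises from 7 to 11 N with only 0.2 mm more travel. I'll unload, back off and lift away.

{"name": "jog_arm", "arguments": {"delta_pos": [[-0.3,-0.04,0.05],[-0.6,-0.08,0.1],[-0.7,-0.09,0.3],[-0.9,-0.12,0.7],[-1.1,-0.15,1.2],[-1.5,-0.2,2.5],[-2,-0.25,5],[-4,-0.5,8],[-8,-1,11],[-13,0,14],[-16,3,16],[-18,6,16]], "turn": [0,0,0,0,0,0,0,0,0,0,0,0], "grip": [1,1,1,1,1,1,1,1,1,1,1,1]}}

```text
time_s: 12.88
position: [0.4159, 0.2298, 0.2144]
tcp_rot: [[-0.992, -0.129, 0.006], [-0.129, 0.992, 0.002], [-0.006, 0.001, -1.0]]
force: [0.3, 0.5, -0.3]
opening: 0.007
grasp_force: 0.0
```

Run:
```python
from st import *
st,b=boxtcp();print(st['time_s'],b*1e3,st['force'])
im=cv2.resize(s['color'][175:275,295:395],(600,600),interpolation=cv2.INTER_CUBIC)
for sl,col in((.024,(0,0,255)),(.016,(255,0,0))):
  Q=flapP(.04,sl,[(.08,.045,0),(.08,-.045,0)]);cv2.polylines(im,[np.int32((proj(s,W(p,Q))+.5-[295,175])*6)],False,col,1)
cv2.imwrite('pics/a6.png',im)
```

```text
12.975 [-131.43296529   86.03136916  213.10556685] [ 0.28667497 -0.23539428 -0.4567907 ]
```

View pics/a6.png

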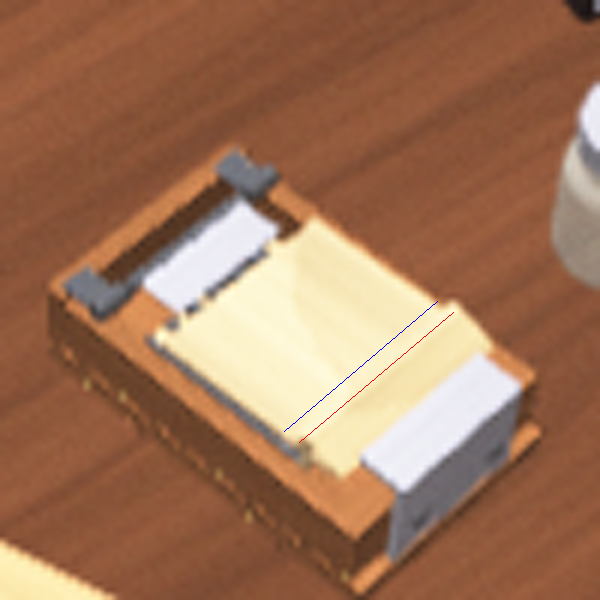

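The flap is shut under the lip. Its ridge foot, at about (305,448)-(450,305), matches the full-out red line, and the arm is clear.

```bash
python3 -c "
from rig import *
print(hand_in())"
```

```text
the job is handed in; nothing more can be done
None
```

The box is shut and handed in at about 13 s: the tongue is fully under the lip and the flap stayed down after release. While pressed flat, fingertip friction dragged the flap most of the way before the ridge was pushed to its stop, and the bystanders were not re-checked at the end.

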